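# Hang the bench caddy on its keyhole screw

### The job

Pick up the blue caddy by its black grip and hang it on the brass screw of the white mounting stand: bring the keyhole's round hole over the screw head, put the back plate flat against the panel, then, still holding it, slide the caddy straight down until the screw neck sits fully home at the top of the slot, and let go. The screw may be clamped anywhere along its short horizontal slot, so feel for it gently, never press hard on the stand or screw, and leave the beaker, flask and bottle undisturbed.

Things in the scene. Friction and masses are not known exactly. Their poses are not given: they have to be found in the camera images.
- stand: Fixed mounting stand: white upright panel 130 wide (y), 12 thick (x), 192 high, on a dark steel foot 150 wide, 10 high, reaching from 20 before the panel face to 110 behind it. Origin: on the worktop under the middle of the panel's front face. +x points into the panel (away from the robot at yaw 0), y along the panel, z up. A brass-headed screw sticks out of the front face (see mount).
- mount (a point): Middle of the adjusting slot on the panel's front face, 170 mm above the worktop; axes as the stand. The rigid screw stands out along -x at exactly this height, but clamped at an unknown place (not in the readings) from -20 to +20 mm along y. Neck 7 diameter, 8 long from the face; then a domed head 16 diameter, 5 thick (tip 13 off the face, rim bevelled 1 mm).
- caddy: Loose blue metal caddy, 0.24 to 0.39 kg, standing upright: back plate 90 wide (y), 140 high, 5 thick (x -5 to 0 mm); at its foot an open tray 65 deep, 30 high towards -x; at its top a black grip block. Origin: middle of the lower edge of the plate's rear face. +x points out of the back (towards the panel when hung), z up. Hung home it may lean forward up to about 0.05 rad.
- grip (a point): Point in the black grip block to pinch, at x = -27, y = 0, z = 126 mm in the caddy frame. The block is 12 thick along y (the fingers close along the caddy's y, from above), reaches along x from -5 to -48, and in height from 105 to 139. It is rigidly fixed to the caddy.
- hole (a point): Centre of the keyhole's round hole (diameter 20 mm, through the plate) on the plate's rear face: (0, 0, 66) mm in the caddy frame. Above the hole runs a slot 10 wide that passes only the neck, its round upper end at z = 89. Home is 19.5 mm lower than with the hole centred on the screw.
- slot_end (a point): Where the neck's axis lies when fully home at the top of the slot, on the plate's rear face: (0, 0, 85.5) mm in the caddy frame; axes as the caddy.
- beaker: Loose small glass beaker, 44x51x59 mm, to the left of the stand; origin under its centre. Leave alone.
- flask: Loose small conical flask, 51 wide, 88 high, to the right of and behind the panel; origin under its centre. Leave alone.
- reagent: Loose small brown bottle with white cap, 42 wide, 85 high, right of the caddy; origin under its centre. Leave alone.
There are look-alikes about, which are no part of the job. What is shaped like the caddy but green is not meant.

How it is judged:
By the outcome, as a careful person would: the job done as asked, in the order asked, and still so for the second after the job is handed in, with the robot touching nothing.
It also fails if it takes over 56 s, if anything falls off the work surface, if the arm or the gripper's body presses on something with over 40 N, if the wrist force passes 120 N, or if a joint passes its speed limit or range.

### The arm

A 7-joint arm with a two-finger parallel gripper is mounted at the origin on a cart in front of the work surface, level with it; the furniture and walls round the work are solid. World frame = base frame: x ahead of the robot, y to its left, z up, the work surface at z = 0. Lengths are in m, angles in rad, forces in N, time in s.
With the tool pointing down it reaches from about 0.4 to 0.9 m from the base axis. Payload 5.5 kg.
Tool frame: the origin (TCP) lies at the very end of the fingers, on their centre line; the grasp point (between the pads) lies 19 mm behind it (manip.grip_point_offset is the distance from the TCP to the grasp point, in m); z points along the fingers, y is the line along which they close (so a half turn about z gives the same grasp; the last joint's range is limited). The gripper opens to 85 mm and grips with 20 to 120 N. Pads are 22 mm wide; open, the fingers measure 114 mm over their backs; the gripper's body (76 mm by 85 mm) begins 54 mm behind the grasp point. The pads swing forward as they close: fully open they stand 13 mm farther back than shut.
Start: joints at [1.428, 0.501, -0.427, 1.55, 0.221, 1.138, -0.21], TCP at [0.257, -0.597, 0.231] pointing down, gripper open.
Joint ranges: [-2.88, 2.88], [-0.31, 2.03], [-1.54, 1.56], [0.2, 2.42], [-1.41, 4.55], [0.19, 2.02], [-2.57, 2.57]. Speed limits (rad/s): [2.57, 2.57, 3.14, 3.14, 3.14, 3.14, 3.14].

### API

Orientations are given as a rotation vector (axis times angle).
In Python, from station import readout, read_camera, manip gives the robot as it stands.
- The arm moves only by the tool drive_tool, never from a script. Its argument "targets" is a list of rows, each a list of 6 numbers: the shift along the tool's x, y, z each as a share of 40 mm, from -1 to 1, then the turn, a rotation vector about the tool's x, y, z each as a share of 5 degrees, from -1 to 1. A call has 1 to 5 rows; each row shifts and turns the commanded pose from where the row before left it, along the tool's axes as they then stand; what a row does not reach is not made up. A row lasts 1/10 s, in which the tool goes at most 50 mm and 8.59 degrees, less where a joint would pass 70% of its speed; a pose out of reach is approached as far as the arm can. A call with a number of a shift or a turn outside -1 to 1 is refused whole. A call with a gripper value outside its range is refused whole. "fingers" is the closure, from 0 (fully open) to 1 (shut), set as the call begins (left out, the last holds). The fingers move at their own pace and stop on an object; "newtons" is the grip in N (left out, the last holds). Time passes only in rows, so rows that do not move let the fingers close. It gives the time, the measured TCP pose, the force, the opening and the grip force at its end, in the units of the state.
- readout.sense(): the state, without advancing time (a new reading comes with each control period).
- read_camera(name): name is "scene" or "top"; returns a dict with "pixels" (480x640x3 uint8, red, green, blue), "z_map" (480x640 float32, m along the optical axis (not along the pixel's ray), 0 where there is no reading), "intrinsics" (3x3 intrinsics, pixels), "distortion" ([k1, k2, p1, p2, k3] as OpenCV has them; the pictures are not rectified), "rvec" (rotation vector, rad) and "tvec" (3), from world to camera coordinates, as OpenCV has them. Camera axes: x right, y down, z forward; pixel columns grow to the right and rows downward; lengths in m; the calibration is good to about 2 mm. A picture is of the moment at which its call begins.
- manip.hand_in(): hands the job in; it is judged then, once.
The state is a dict: "time": time; "qpos": joint angles; "dq": joint speeds; "joint_efforts": joint torques, N m; "position": TCP position; "tcp_rot": TCP orientation; "wrist_force": force on the tool from outside, world axes, zero at the start; "wrist_torque": the same for the moment, N m; "gripper_width": finger opening in m; "grip_force": force on a finger pad.
Only numpy, scipy, OpenCV 4.12 (cv2) and the standard library are available. Lean on these libraries where they do the work, as an engineer would, in place of code of your own. Each camera call takes 0.05 s, during which the arm holds its last target. There are 200 camera calls.

## Working session

There is one attempt and no reset: what is moved stays moved. The work goes in short steps, Python scripts to look and compute and a tool call to move; the robot and the scene stay as the last step left them, time stands still between calls to the robot, and variables do not carry over. Pictures are saved under pics/ and viewed, at most 10 in all, crops included, and the job is handed in when it is done.

Besides the shell and the picture viewer there is one more tool, called as name([rows], argument=value, ...), one row to a line, values as JSON. drive_tool: Moves the arm, as the interface text tells. Shift numbers are shares of 40 mm and turn numbers shares of 5 degrees, none past 1 either way. Its arguments: {"type":"object","properties":{"targets":{"type":"array","items":{"type":"array","items":{"type":"number"}}},"fingers":{"type":"number"},"newtons":{"type":"number"}},"required":["targets"]}

```bash
mkdir -p pics; python3 - <<'E'
from station import readout, read_camera, manip
import cv2,pickle
print(readout.sense(), manip.grip_point_offset)
for n in("scene","top"):
    c=read_camera(n); pickle.dump(c,open(n+".pkl","wb")); cv2.imwrite(f"pics/{n}.png",c["pixels"][:,:,::-1])
    print(n,c["tvec"],c["rvec"],c["intrinsics"],c["distortion"])
E
```

```text
{'time': 0.0, 'qpos': array([ 1.42816701,  0.50183027, -0.42678119,  1.55143269,  0.22078573,
        1.1383143 , -0.21030962]), 'dq': array([ 0.00015482,  0.00061344, -0.00012979, -0.00056222,  0.00062578,
        0.00054629,  0.00165492]), 'joint_efforts': array([ 1.07348518e-03, -5.69504499e+01, -5.81540778e+00, -2.80934286e+01,
        1.05297545e-02,  1.20393527e-02, -1.00904322e-05]), 'position': array([ 0.2562917 , -0.5965904 ,  0.23027669]), 'tcp_rot': array([-3.07526278e+00, -6.32767125e-01,  5.05678738e-04]), 'wrist_force': array([-1.24959634, -0.58128491, -0.32509997]), 'wrist_torque': array([-0.04003013, -0.02598295, -0.02645696]), 'grip_force': 0.0, 'gripper_width': 0.08549466194060251} 0.0187
scene [0.39858614 0.39139564 1.08859383] [ 0.7931698  -2.63091745  0.98727971] [[513.65804019   0.         318.97508375]
 [  0.         513.65804019 236.60350746]
 [  0.           0.           1.        ]] [0.01284139 0.         0.         0.         0.        ]
top [-0.13535956  0.56118074  1.28871628] [ 2.2033159  -2.20150836  0.04307456] [[524.06843367   0.         316.5250695 ]
 [  0.         524.06843367 237.48899358]
 [  0.           0.           1.        ]] [-0.00016151  0.          0.          0.          0.        ]
```

View pics/scene.png

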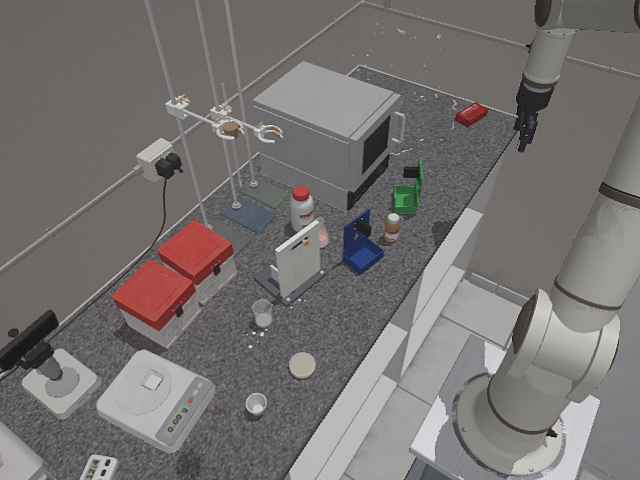

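View pics/top.png

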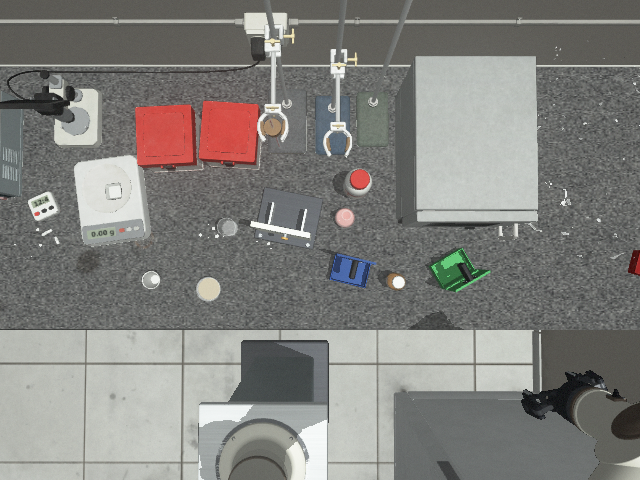

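The scene view shows the stand near (300,262) and the blue caddy near (362,243). In the top view the stand is near (282,230), the caddy (352,268) and the bottle (396,282). I'll make enlarged crops and point clouds next.

```bash
cat > h.py <<'E'
import numpy as np,cv2,pickle
def cloud(c):
    v,u=np.mgrid[0:480,0:640]; p=np.stack([u,v],-1).reshape(-1,1,2).astype(float)
    n=cv2.undistortPoints(p,c["intrinsics"],c["distortion"]).reshape(480,640,2)
    z=c["z_map"]; P=np.dstack([n[...,0]*z,n[...,1]*z,z]); R=cv2.Rodrigues(np.array(c["rvec"]))[0]
    return (P-np.array(c["tvec"]).reshape(3))@R
def px(c,P):
    return cv2.projectPoints(np.array(P,float).reshape(-1,1,3),np.array(c["rvec"]),np.array(c["tvec"]),c["intrinsics"],c["distortion"])[0].reshape(-1,2)
E
python3 - <<'E'
from h import *
S=pickle.load(open("scene.pkl","rb"));T=pickle.load(open("top.pkl","rb"))
a=cv2.resize(S["pixels"][180:310,240:410],None,fx=4,fy=4,interpolation=cv2.INTER_CUBIC)
b=cv2.resize(T["pixels"][180:300,240:415],None,fx=4,fy=4,interpolation=cv2.INTER_CUBIC)
cv2.imwrite("pics/sc.png",a[:,:,::-1]);cv2.imwrite("pics/tc.png",b[:,:,::-1])
for n,c,box in(("s",S,(200,280,335,390)),("t",T,(245,295,325,376))):
    P=cloud(c);r,g,b=[c["pixels"][...,i].astype(int) for i in range(3)]
    m=(b>1.6*r)&(b>1.4*g)&(b>40); m[:box[0]]=0;m[box[1]:]=0;m[:,:box[2]]=0;m[:,box[3]:]=0
    Q=P[m];print(n,len(Q))
    H=Q[(Q[:,2]>.05)]
    print("plate bits",len(H),H.min(0),H.max(0)); 
    t=Q[(Q[:,2]>.12)]; print("top",len(t),t.mean(0),np.c_[t][:12].round(4).tolist())
    rc=cv2.minAreaRect((Q[:,:2]*1000).astype(np.float32)); print(rc,cv2.boxPoints(rc))
for n,c,box in(("s",S,(215,305,265,325)),("t",T,(215,245,245,315))):
    P=cloud(c);m=np.zeros((480,640),bool);m[box[0]:box[1],box[2]:box[3]]=1
    r,g,b=[c["pixels"][...,i].astype(int) for i in range(3)]
    w=m&(np.minimum(np.minimum(r,g),b)>150)&(P[...,2]>.03)
    Q=P[w];print(n,"white",len(Q),Q.min(0),Q.max(0))
    if n=="t":
        Q=Q[Q[:,2]>.18]
        rc=cv2.minAreaRect((Q[:,:2]*1000).astype(np.float32)); print(rc,cv2.boxPoints(rc))
    else:
        F=Q[(Q[:,2]<.185)]; 
        for _ in range(5):
            A=np.c_[F[:,1:],np.ones(len(F))];k=np.linalg.lstsq(A,F[:,0],rcond=None)[0];e=F[:,0]-A@k;print(k,e.std(),len(F));F=F[abs(e)<max(.003,2*e.std())]
        print(F.min(0),F.max(0))
    br=m&(r>1.5*b)&(r>90); print("brass",br.sum(),P[br].round(4).tolist()[:40])
    print(np.argwhere(br)[:40].tolist())
E
```

```text
s 1374
plate bits 394 [ 0.07762852 -0.26555471  0.05011367] [0.52391423 0.56659398 1.08168529]
top 141 [ 0.49807495 -0.19408061  0.16098755] [[0.502, -0.2615, 0.1396], [0.5001, -0.2633, 0.1391], [0.5049, -0.2564, 0.1387], [0.5027, -0.2578, 0.1388], [0.4992, -0.2565, 0.1418], [0.4996, -0.2629, 0.1361], [0.5041, -0.2498, 0.1412], [0.5037, -0.2544, 0.1375], [0.5018, -0.2563, 0.1369], [0.4993, -0.2571, 0.1376], [0.5002, -0.2644, 0.1309], [0.5067, -0.2442, 0.1409]]
((338.54595947265625, 107.85330200195312), (103.16564178466797, 1050.4481201171875), 24.02077865600586) [[  77.62845  566.5941 ]
 [ 505.2322  -392.88297]
 [ 599.4635  -350.8875 ]
 [ 171.85971  608.5896 ]]
t 888
plate bits 104 [ 0.46593815 -0.26506175  0.05004005] [ 0.51972652 -0.13396273  1.30939859]
top 97 [ 0.5083873  -0.21940009  0.17552752] [[0.5195, -0.1806, 0.1383], [0.5195, -0.1828, 0.1374], [0.5195, -0.1851, 0.1368], [0.5195, -0.1873, 0.1387], [0.5195, -0.1896, 0.1366], [0.5174, -0.1788, 0.127], [0.5173, -0.1806, 0.1383], [0.5173, -0.1826, 0.1424], [0.5173, -0.185, 0.1401], [0.5173, -0.1871, 0.1416], [0.5173, -0.1895, 0
[... 2369 characters left out ...]
3433   -133.96272  ]
 [ 548.782     -152.03772  ]
 [ 618.208       -8.5854645]
 [ 580.86035      9.489532 ]]
brass 15 [[0.556, -0.0577, 0.1735], [0.5559, -0.0601, 0.177], [0.5559, -0.0623, 0.1767], [0.5559, -0.0645, 0.1778], [0.5539, -0.0577, 0.173], [0.5537, -0.0602, 0.1777], [0.5538, -0.0621, 0.1746], [0.5538, -0.0644, 0.1755], [0.5538, -0.0665, 0.1748], [0.5538, -0.0687, 0.175], [0.5538, -0.0709, 0.1755], [0.5517, -0.0643, 0.1738], [0.5516, -0.0667, 0.1776], [0.5516, -0.0687, 0.1756], [0.5518, -0.0705, 0.1697]]
[[237, 281], [237, 282], [237, 283], [237, 284], [238, 281], [238, 282], [238, 283], [238, 284], [238, 285], [238, 286], [238, 287], [239, 284], [239, 285], [239, 286], [239, 287]]
```

View pics/sc.png

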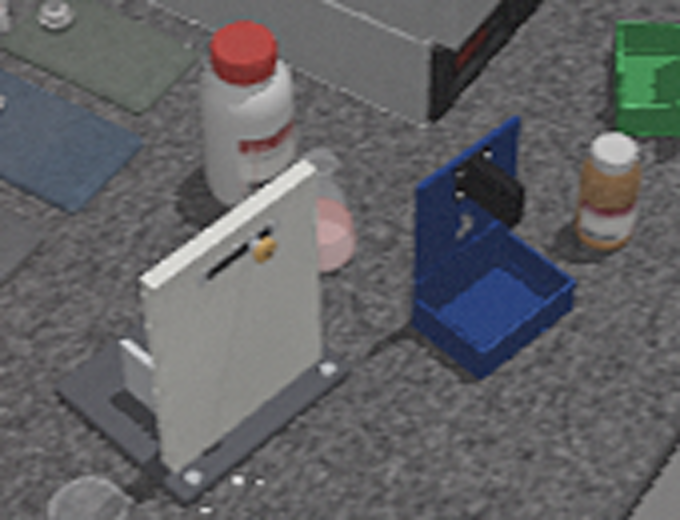

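View pics/tc.png

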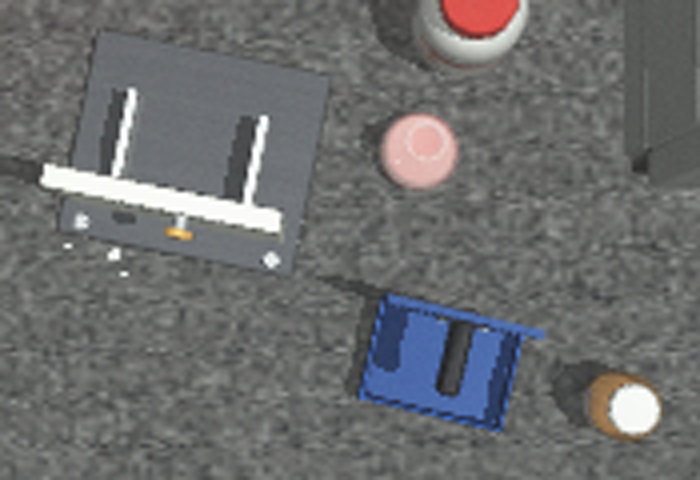

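The scene crop shows the brass head at (264,248), right of the middle of the slot. The panel face corners are (150,287), (316,177), (172,472) and (322,362). In the top crop the head is at (180,235), the panel's top face runs from (42,175) to (280,221), and the caddy's plate top runs from (387,293) to (545,333), with the grip at (455,358). I'll fit the poses from these clicks.

```bash
cat > fit.py <<'E'
from h import *
from scipy.optimize import least_squares
S=pickle.load(open("scene.pkl","rb"));T=pickle.load(open("top.pkl","rb"))
def fp(q): return [(q[0]+.5)/4-.5+240,(q[1]+.5)/4-.5+180]
def fit(pts,x0):
    def f(p):
        c,s=np.cos(p[2]),np.sin(p[2]);o=[]
        for cam,P,q in pts:
            x,y,z=np.array(P)/1000
            o.append(px(cam,[p[0]+c*x-s*y,p[1]+s*x+c*y,z])[0]-fp(q))
        return np.array(o).ravel()
    r=least_squares(f,x0,loss="soft_l1");return r.x,r.fun.reshape(-1,2).round(1)
def T2(p,P):
    c,s=np.cos(p[2]),np.sin(p[2]);return np.array([p[0]+c*P[0]-s*P[1],p[1]+s*P[0]+c*P[1]])
E
python3 - <<'E'
from fit import *
st,r=fit([(T,(12,65,192),(43,163)),(T,(0,65,192),(41,186)),(T,(0,-65,192),(279,232)),(T,(12,-65,192),(281,210)),
(S,(0,65,192),(150,287)),(S,(0,-65,192),(316,177)),(S,(0,65,10),(172,472)),(S,(0,-65,10),(322,362)),
(T,(110,75,10),(99,32)),(T,(110,-75,10),(328,74)),(T,(-20,-75,10),(292,272)),(T,(-20,75,10),(60,229))],[.56,-.06,-.2])
print("stand",st,r.tolist())
ca,r=fit([(T,(0,45,140),(387,292)),(T,(0,-45,140),(545,332)),(T,(-48,0,139),(451,395)),
(S,(0,45,140),(417,186)),(S,(0,-45,140),(519,117)),(S,(-70,45,0),(480,378)),(S,(-70,-45,30),(573,283)),(T,(-70,45,30),(360,398)),(T,(-70,-45,30),(500,431))],[.51,-.2,-.2])
print("caddy",ca,r.tolist())
print("grip",T2(ca,(-.027,0)))
# screw: click head tip in both
for o in(-.02,-.015,-.01,-.005,0,.005,.01):
    h=T2(st,(-.0115,o)); print(o,((px(T,[*h,.17])[0]-[240,180]+.5)*4-.5).round(1),((px(S,[*h,.17])[0]-[240,180]+.5)*4-.5).round(1))
PS=cloud(S);m=np.zeros((480,640),bool);m[225:300,270:322]=1
for c in(S,T):
  P=cloud(c);d=P.reshape(-1,3)[:,:2]-st[:2];cs,sn=np.cos(st[2]),np.sin(st[2]);L=np.c_[d@[cs,sn],d@[-sn,cs],P.reshape(-1,3)[:,2]]
  k=(abs(L[:,0])<.02)&(abs(L[:,1])<.06)&(L[:,2]>.03)&(L[:,2]<.15);F=L[k]
  if k.sum()>30: print("face x med",np.median(F[:,0]),np.polyfit(F[:,1],F[:,0],1),k.sum())
  k=(L[:,2]>.185)&(L[:,2]<.2)&(abs(L[:,1])<.08)&(abs(L[:,0])<.03);print("top",L[k].min(0),L[k].max(0),np.median(L[k],0))
  d=P.reshape(-1,3)[:,:2]-ca[:2];cs,sn=np.cos(ca[2]),np.sin(ca[2]);L=np.c_[d@[cs,sn],d@[-sn,cs],P.reshape(-1,3)[:,2]]
  k=(L[:,2]>.05)&(L[:,2]<.13)&(abs(L[:,1])<.04)&(abs(L[:,0]+.004)<.015);print("plate",np.median(L[k],0),k.sum())
  k=(L[:,2]>.13)&(L[:,2]<.146)&(L[:,0]<-.01)&(L[:,0]>-.06)&(abs(L[:,1])<.03);print("grip",np.median(L[k],0),L[k].min(0),L[k].max(0),k.sum())
E
```

```text
stand [ 0.56705769 -0.05438824 -0.19706666] [[-0.2, -0.3], [-0.8, -0.6], [-0.6, -0.1], [-0.0, -0.1], [1.6, -0.1], [0.9, -2.7], [1.5, -0.2], [0.5, -1.8], [-1.0, -1.7], [0.8, -0.4], [-0.5, 1.4], [-1.8, 0.2]]
caddy [ 0.51365371 -0.22399494 -0.24034436] [[0.5, -0.8], [0.2, -1.2], [-1.0, -0.8], [-0.1, -1.2], [-0.5, -1.6], [1.6, 1.2], [2.7, -0.3], [-1.3, 1.1], [-0.4, 1.7]]
grip [ 0.4874298  -0.21756794]
-0.02 [191.7 237.5] [279.8 241.5]
-0.015 [182.7 235.6] [273.7 246.1]
-0.01 [173.7 233.8] [267.6 250.7]
-0.005 [164.7 232. ] [261.4 255.4]
0 [155.7 230.2] [255.2 260. ]
0.005 [146.6 228.4] [249.  264.7]
0.01 [137.6 226.6] [242.8 269.3]
face x med 0.0008982504666194741 [-0.00321276  0.00097337] 1114
top [-0.001879   -0.06191082  0.18500398] [0.01566232 0.06913129 0.19690776] [0.00383629 0.0065252  0.19182055]
plate [-0.00360001  0.01294067  0.08918898] 288
grip [-0.03171869  0.0071663   0.13752456] [-0.05195017 -0.00244785  0.13006647] [-0.01017808  0.01267771  0.14364542] 83
face x med -0.0003964904446600798 [0.00019402 0.00096149] 82
top [-0.00065059 -0.06578928  0.18549188] [0.01129106 0.06421194 0.19815566] [ 0.00530435 -0.00117904  0.1915822 ]
plate [-0.00723726  0.00554674  0.11762949] 9
grip [-0.02943223 -0.00014354  0.13759671] [-0.04973988 -0.00631014  0.13225375] [-0.01024853  0.00567199  0.14212105] 96
```

```bash
cat >> h.py <<'E'
from scipy.spatial.transform import Rotation as Ro
def go(xyz,ang):
    "print tool-frame turn (5deg shares) then shift (40mm shares) to reach xyz, tool x at world angle ang, pointing down"
    from station import readout
    s=readout.sense();R=Ro.from_rotvec(s["tcp_rot"])
    G=Ro.from_matrix(np.array([[np.cos(ang),np.sin(ang),0],[np.sin(ang),-np.cos(ang),0],[0,0,-1]]).T) if 0 else Ro.from_matrix(np.column_stack([[np.cos(ang),np.sin(ang),0],[np.sin(ang),-np.cos(ang),0],[0,0,-1]]))
    print("t",s["time"],"pos",s["position"].round(4),"turn",(np.degrees((R.inv()*G).as_rotvec())/5).round(3),"shift after turn",(G.inv().apply(np.array(xyz)-s["position"])/.04).round(3),"F",s["wrist_force"].round(1),s["wrist_torque"].round(2),"w",s["gripper_width"],s["grip_force"])
E
python3 - <<'E'
from fit import *
st,r=fit([(T,(12,65,192),(43,163)),(T,(0,65,192),(41,186)),(T,(0,-65,192),(279,232)),(T,(12,-65,192),(281,210)),
(T,(110,75,10),(99,32)),(T,(110,-75,10),(328,74)),(T,(-20,-75,10),(292,272)),(T,(-20,75,10),(60,229))],[.56,-.06,-.2])
print("stand",st,r.tolist())
ca,r=fit([(T,(0,45,140),(387,292)),(T,(0,-45,140),(545,332)),(T,(-48,0,139),(451,395)),(T,(-70,45,30),(360,398)),(T,(-70,-45,30),(500,431))],[.51,-.2,-.2])
print("caddy",ca,r.tolist())
g=T2(ca,(-.027,0));print("grip",g)
go([*g,.24],ca[2])
E
```

```text
stand [ 0.56649724 -0.05566417 -0.19005213] [[0.3, 0.1], [-0.3, -0.1], [-0.0, -0.1], [0.6, -0.1], [-0.9, -1.3], [1.0, -0.4], [0.1, 1.4], [-1.2, 0.7]]
caddy [ 0.51330324 -0.22420401 -0.22308984] [[0.5, -0.3], [0.4, -1.3], [-0.5, -0.6], [-0.8, 1.7], [0.2, 1.7]]
grip [ 0.48697234 -0.21823042]
t 0.1 pos [ 0.2563 -0.5967  0.2304] turn [-1.900e-02  6.000e-03  7.207e+00] shift after turn [  3.531 -10.502  -0.241] F [0.2 0.  0.2] [ 0. -0.  0.] w 0.08551548085496824 0.0
```

drive_tool([
  [0,0,-0.3,0,0,1],
  [0,0,0,0,0,1],
  [0,0,0,0,0,1],
  [0,0,0,0,0,1],
  [0,0,0,0,0,1],
], fingers=0, newtons=60)

```text
time: 0.6
position: [0.2565, -0.5968, 0.2427]
tcp_rot: [-3.14, 0.053, 0.001]
wrist_force: [-0.4, -0.1, -0.4]
gripper_width: 0.0854
grip_force: 0.0
```

drive_tool([
  [0,0,0,0,0,1],
  [0,0,0,0,0,1],
  [0,0,0,0,0,0.35],
  [0.3,-0.9,0,0,0,0],
  [0.3,-0.9,0,0,0,0],
])

```text
time: 1.1
position: [0.296, -0.5327, 0.2426]
tcp_rot: [-3.119, 0.372, 0.001]
wrist_force: [0.6, 0.2, 0.0]
gripper_width: 0.0852
grip_force: 0.0
```

drive_tool([
  [0.3,-0.9,0,0,0,0],
  [0.3,-0.9,0,0,0,0],
  [0.3,-0.9,0,0,0,0],
  [0.3,-0.9,0,0,0,0],
  [0.3,-0.9,0,0,0,0],
])

```text
time: 1.6
position: [0.3976, -0.3703, 0.2432]
tcp_rot: [3.12, -0.367, -0.0]
wrist_force: [1.9, 0.4, -0.4]
gripper_width: 0.0852
grip_force: 0.0
```

drive_tool([
  [0.3,-0.9,0,0,0,0],
  [0.3,-0.9,0,0,0,0],
  [0.3,-0.9,0,0,0,0],
  [0,0,0,0,0,0],
  [0,0,0,0,0,0],
])

```text
time: 2.1
position: [0.4577, -0.2743, 0.2433]
tcp_rot: [3.12, -0.363, -0.0]
wrist_force: [-0.2, -0.7, -0.3]
gripper_width: 0.0857
grip_force: 0.0
```

```bash
python3 - <<'E'
from h import *
from station import read_camera
go([.487,-.218,.24],-.238)
c=read_camera("scene");a=cv2.resize(c["pixels"][130:290,270:440],None,fx=3.5,fy=3.5,interpolation=cv2.INTER_CUBIC)
cv2.imwrite("pics/s2.png",a[:,:,::-1])
E
```

```text
t 2.1 pos [ 0.4577 -0.2743  0.2433] turn [0.002 0.002 0.07 ] shift after turn [ 0.38  -1.54   0.082] F [-0.2 -0.7 -0.3] [-0.04  0.01  0.03] w 0.08565545031521467 0.0
```

drive_tool([
  [0.19,-0.77,0,0,0,0.07],
  [0.19,-0.77,0,0,0,0],
  [0,0,0.5,0,0,0],
  [0,0,0.4,0,0,0],
  [0,0,0,0,0,0],
])

```text
time: 2.65
position: [0.4842, -0.22, 0.205]
tcp_rot: [-3.117, 0.382, 0.007]
wrist_force: [-1.4, -0.6, 0.3]
gripper_width: 0.0857
grip_force: 0.0
```

```bash
python3 - <<'E'
from h import *
from station import read_camera
go([.487,-.218,.108],-.238)
c=read_camera("scene");d=read_camera("top")
a=cv2.resize(c["pixels"][170:285,320:420],None,fx=4,fy=4,interpolation=cv2.INTER_CUBIC)
b=cv2.resize(d["pixels"][225:325,305:405],None,fx=4,fy=4,interpolation=cv2.INTER_CUBIC)
b=cv2.copyMakeBorder(b,0,60,0,0,0);cv2.imwrite("pics/s2.png",np.hstack([a,b])[:,:,::-1])
E
```

```text
t 2.65 pos [ 0.4842 -0.22    0.205 ] turn [-0.004  0.055 -0.067] shift after turn [ 0.057 -0.066  2.425] F [-1.4 -0.6  0.3] [-0.03  0.03  0.01] w 0.08567998450097977 0.0
```

View pics/s2.png

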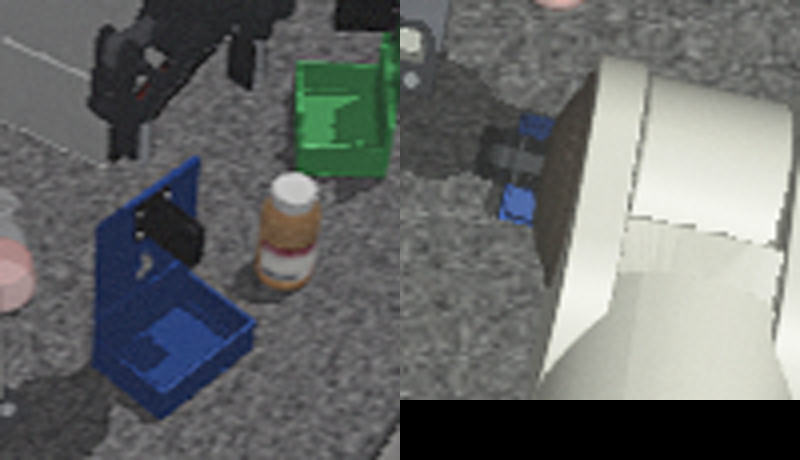

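The fingers at (125,150) and (240,75) straddle the plate, with the grip block at (175,230), so the alignment is good. I'll descend and grasp.

drive_tool([
  [0.06,-0.06,0.6,0,0,-0.07],
  [0,0,0.6,0,0,0],
  [0,0,0.6,0,0,0],
  [0,0,0.4,0,0,0],
  [0,0,0.2,0,0,0],
])

```text
time: 3.25
position: [0.4891, -0.2181, 0.1107]
tcp_rot: [3.119, -0.372, -0.001]
wrist_force: [-0.5, 0.9, 0.6]
gripper_width: 0.0853
grip_force: 0.0
```

drive_tool([
  [0,0,0,0,0,0],
  [0,0,0,0,0,0],
  [0,0,0,0,0,0],
  [0,0,0,0,0,0],
  [0,0,0,0,0,0],
], fingers=0.75)

```text
time: 3.75
position: [0.49, -0.2173, 0.112]
tcp_rot: [3.119, -0.369, 0.002]
wrist_force: [-0.2, 0.5, 0.0]
gripper_width: 0.0216
grip_force: 0.0
```

```bash
python3 - <<'E'
from h import *
go([.487,-.218,.108],-.238)
E
```

```text
t 3.75 pos [ 0.49   -0.2173  0.112 ] turn [ 0.004 -0.012  0.027] shift after turn [-0.068  0.034  0.099] F [-0.2  0.5  0. ] [ 0.01 -0.02 -0.05] w 0.02164425707158254 0.0
```

drive_tool([
  [-0.07,0,0.1,0,0,0],
  [0,0,0,0,0,0],
  [0,0,0,0,0,0],
])

```text
time: 4.05
position: [0.4865, -0.2164, 0.1071]
tcp_rot: [-3.12, 0.369, 0.001]
wrist_force: [-0.1, -0.4, -0.5]
gripper_width: 0.0215
grip_force: 0.0
```

drive_tool([
  [0,0,0,0,0,0],
  [0,0,0,0,0,0],
  [0,0,0,0,0,0],
  [0,0,0,0,0,0],
  [0,0,0,0,0,0],
], fingers=1, newtons=30)

```text
time: 4.55
position: [0.487, -0.2163, 0.1073]
tcp_rot: [-3.12, 0.369, -0.0]
wrist_force: [0.6, 0.6, -0.1]
gripper_width: 0.0113
grip_force: 33.0
```

drive_tool([
  [0,0,0,0,0,0],
  [0,0,0,0,0,0],
  [0,0,0,0,0,0],
  [0,0,0,0,0,0],
], newtons=70)

```text
time: 4.95
position: [0.4871, -0.2164, 0.1074]
tcp_rot: [-3.12, 0.369, -0.001]
wrist_force: [0.7, 1.6, 0.3]
gripper_width: 0.0108
grip_force: 68.6
```

```bash
python3 - <<'E'
from h import *
go([.487,-.218,.108],-.238)
E
```

```text
t 4.95 pos [ 0.4871 -0.2164  0.1074] turn [-0.002 -0.005  0.028] shift after turn [ 0.008  0.04  -0.015] F [0.7 1.6 0.3] [ 0.28 -0.25 -0.01] w 0.010813494056860388 68.55515599250793
```

drive_tool([
  [0,0,-0.3,0,0,0],
  [0,0,-0.5,0,0,0],
  [0,0,-0.6,0,0,0],
  [0,0,-0.6,0,0,0],
  [0,0,-0.5,0,0,0],
])

```text
time: 5.45
position: [0.4862, -0.2168, 0.2088]
tcp_rot: [3.119, -0.37, -0.001]
wrist_force: [0.1, -0.5, -2.5]
gripper_width: 0.0111
grip_force: 68.4
```

drive_tool([
  [0,0,-0.2,0,0,-0.2],
  [0,0,0,0,0,-0.28],
  [0,0,0,0,0,0],
  [0,0,0,0,0,0],
  [0,0,0,0,0,0],
])

```text
time: 5.95
position: [0.4861, -0.2162, 0.2142]
tcp_rot: [-3.126, 0.304, 0.003]
wrist_force: [-0.7, -0.4, -3.8]
gripper_width: 0.011
grip_force: 68.5
```

```bash
python3 - <<'E'
from h import *
go([.5094,-.056,.2114],-.194)
E
```

```text
t 5.95 pos [ 0.4861 -0.2162  0.2142] turn [-0.008  0.024  0.003] shift after turn [-0.2   -4.042  0.069] F [-0.7 -0.4 -3.8] [0.02 0.01 0.03] w 0.010993623900682656 68.54360818862915
```

drive_tool([
  [-0.2,-0.4,0,0,0,0],
  [0,-0.7,0,0,0,0],
  [0,-0.7,0,0,0,0],
  [0,-0.7,0,0,0,0],
  [0,-0.7,0,0,0,0],
])

```text
time: 6.45
position: [0.5031, -0.0873, 0.2149]
tcp_rot: [-3.127, 0.303, 0.001]
wrist_force: [0.0, 0.0, -4.2]
gripper_width: 0.0111
grip_force: 68.5
```

drive_tool([
  [0,-0.5,0.05,0,0,0],
  [0,-0.34,0,0,0,0],
  [0,0,0,0,0,0],
  [0,0,0,0,0,0],
  [0,0,0,0,0,0],
])

```text
time: 6.95
position: [0.5097, -0.058, 0.2131]
tcp_rot: [3.126, -0.307, -0.001]
wrist_force: [0.9, -0.2, -4.5]
gripper_width: 0.0107
grip_force: 68.5
```

```bash
python3 - <<'E'
from h import *
from station import read_camera
go([.5094,-.056,.2114],-.194)
c=read_camera("scene");d=read_camera("top")
pickle.dump((c,d),open("p3.pkl","wb"))
a=cv2.resize(c["pixels"][190:310,270:370],None,fx=4,fy=4,interpolation=cv2.INTER_CUBIC)
b=cv2.resize(d["pixels"][190:310,235:335],None,fx=4,fy=4,interpolation=cv2.INTER_CUBIC)
cv2.imwrite("pics/s3.png",np.hstack([a,b])[:,:,::-1])
E
```

```text
t 6.95 pos [ 0.5097 -0.058   0.2131] turn [ 0.01   0.005 -0.02 ] shift after turn [-0.018 -0.047  0.043] F [ 0.9 -0.2 -4.5] [-0.04  0.02  0.02] w 0.01073007582706976 68.51205110549927
```

View pics/s3.png

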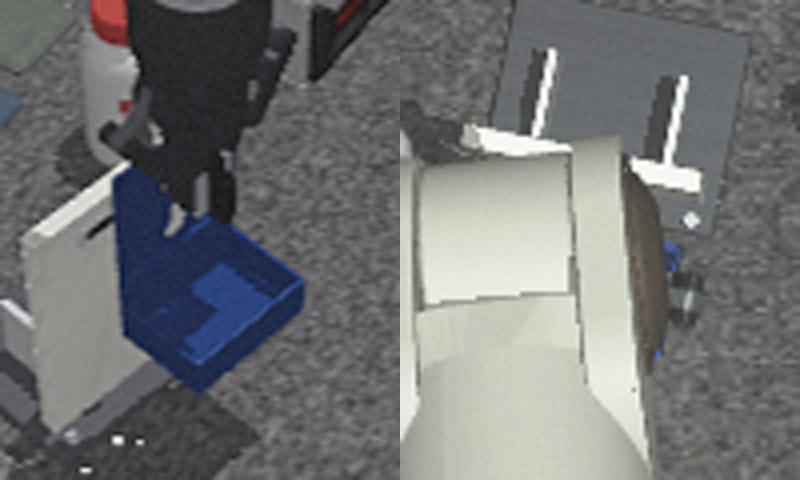

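The caddy is held just in front of the panel, with the keyhole at (178,215) in the left half. The arm hides the screw in the top view. I'll measure the gap between plate and panel, and the tilt, from depth, which cancels the camera bias.

```bash
python3 - <<'E'
from h import *
c,d=pickle.load(open("p3.pkl","rb"));P=cloud(c)
a=-.194;ex=np.array([np.cos(a),np.sin(a)]);ey=np.array([-ex[1],ex[0]]);o=np.array([.5667,-.0552])
L=np.dstack([(P[...,:2]-o)@ex,(P[...,:2]-o)@ey,P[...,2]])
r,g,b=[c["pixels"][...,i].astype(int) for i in range(3)]
def pl(m,n):
    F=L[m]
    for _ in range(6):
        A=np.c_[F[:,1:]-[0,.15],np.ones(len(F))];k=np.linalg.lstsq(A,F[:,0],rcond=None)[0];e=F[:,0]-A@k;F=F[abs(e)<max(.002,2*e.std())]
    print(n,"dx/dy,dx/dz,x@z.15:",k.round(4),len(F),e.std().round(4),F.min(0).round(3),F.max(0).round(3))
w=(np.minimum(np.minimum(r,g),b)>120)&(abs(L[...,0])<.02)&(L[...,2]>.03)&(L[...,2]<.15)&(abs(L[...,1])<.065)
pl(w,"panel")
bl=(b>1.4*r)&(b>1.25*g)&(b>35)&(L[...,2]>.145)&(L[...,2]<.25)&(abs(L[...,0]+.035)<.02)&(abs(L[...,1])<.08)
pl(bl,"plate front")
s=bl; print(L[s][:,1].min(),L[s][:,1].max(),L[s][:,2].max())
E
```

```text
panel dx/dy,dx/dz,x@z.15: [ 0.0016 -0.0013  0.0011] 512 0.001 [-0.001 -0.047  0.031] [0.003 0.065 0.15 ]
plate front dx/dy,dx/dz,x@z.15: [ 0.0249 -0.0358 -0.0297] 398 0.0023 [-0.037 -0.043  0.145] [-0.026  0.035  0.248]
-0.04250979052115455 0.03463569536802111 0.24795320812268176
```

drive_tool([
  [0,-0.05,0.04,0,0,-0.02],
  [0.1,0,0,0,0,0],
  [0.1,0,0,0,0,0],
  [0,0,0,0,0,0],
  [0,0,0,0,0,0],
])

```text
time: 7.55
position: [0.5185, -0.0559, 0.2116]
tcp_rot: [-3.127, 0.301, 0.0]
wrist_force: [0.5, 0.3, -3.6]
gripper_width: 0.0111
grip_force: 68.5
```

```bash
python3 - <<'E'
from h import *
go([.5094+.008*.98,-.056-.008*.193,.2114],-.194)
E
```

```text
t 7.55 pos [ 0.5185 -0.0559  0.2116] turn [-0.002  0.002  0.024] shift after turn [-0.023  0.046  0.006] F [ 0.5  0.3 -3.6] [ 0.03 -0.   -0.03] w 0.01107404748912451 68.54708075523376
```

drive_tool([
  [0,0.04,0,0,0,0.02],
  [0,0,0,0,0,0],
  [0,0,0,0,0,0],
])

```text
time: 7.85
position: [0.5179, -0.0576, 0.2117]
tcp_rot: [3.127, -0.304, -0.0]
wrist_force: [0.3, -0.9, -3.3]
gripper_width: 0.0112
grip_force: 68.5
```

```bash
python3 - <<'E'
from h import *
go([.5094+.008*.98,-.056-.008*.193,.2114],-.194)
E
```

```text
t 7.85 pos [ 0.5179 -0.0576  0.2117] turn [0.001 0.    0.002] shift after turn [-0.017  0.002  0.008] F [ 0.3 -0.9 -3.3] [-0.03  0.02 -0.03] w 0.011223513544773522 68.53834748268127
```

drive_tool([
  [0.05,0,0,0,0,0],
  [0.05,0,0,0,0,0],
  [0,0,0,0,0,0],
])

```text
time: 8.15
position: [0.5224, -0.0583, 0.2118]
tcp_rot: [-3.127, 0.304, -0.001]
wrist_force: [1.0, -0.0, -3.3]
gripper_width: 0.0114
grip_force: 68.5
```

drive_tool([
  [0.05,0,0,0,0,0],
  [0,0,0,0,0,0],
])

```text
time: 8.35
position: [0.5242, -0.0587, 0.2117]
tcp_rot: [-3.127, 0.304, -0.0]
wrist_force: [1.2, 0.8, -4.3]
gripper_width: 0.0107
grip_force: 68.5
```

drive_tool([
  [0.05,0,0,0,0,0],
  [0,0,0,0,0,0],
])

```text
time: 8.55
position: [0.5262, -0.0591, 0.2117]
tcp_rot: [-3.127, 0.304, -0.001]
wrist_force: [-0.3, 0.1, -3.9]
gripper_width: 0.0109
grip_force: 68.5
```

```bash
python3 - <<'E'
from h import *
go([.5094+.016*.98,-.056-.016*.193,.2114],-.194)
E
```

```text
t 8.55 pos [ 0.5262 -0.0591  0.2117] turn [-0.001 -0.004  0.003] shift after turn [-0.027  0.005  0.009] F [-0.3  0.1 -3.9] [-0.01  0.02 -0.01] w 0.010935011645299265 68.5381543636322
```

drive_tool([
  [0.05,0,0,0,0,0],
  [0,0,0,0,0,0],
])

```text
time: 8.75
position: [0.5281, -0.0593, 0.2117]
tcp_rot: [-3.127, 0.304, -0.0]
wrist_force: [-0.2, 0.4, -4.1]
gripper_width: 0.0111
grip_force: 68.5
```

drive_tool([
  [0.05,0,0,0,0,0],
  [0,0,0,0,0,0],
])

```text
time: 8.95
position: [0.53, -0.0596, 0.2117]
tcp_rot: [-3.127, 0.304, -0.0]
wrist_force: [-0.6, 0.1, -3.5]
gripper_width: 0.0109
grip_force: 68.5
```

drive_tool([
  [0.05,0,0,0,0,0],
  [0,0,0,0,0,0],
])

```text
time: 9.15
position: [0.5319, -0.06, 0.2117]
tcp_rot: [-3.127, 0.303, -0.0]
wrist_force: [0.3, 1.2, -4.2]
gripper_width: 0.0105
grip_force: 68.4
```

drive_tool([
  [0.04,0,0,0,0,0],
  [0,0,0,0,0,0],
])

```text
time: 9.35
position: [0.5335, -0.0604, 0.2117]
tcp_rot: [-3.127, 0.304, -0.0]
wrist_force: [0.1, 0.8, -3.3]
gripper_width: 0.0111
grip_force: 68.4
```

drive_tool([
  [0.03,0,0,0,0,0],
  [0,0,0,0,0,0],
])

```text
time: 9.55
position: [0.5346, -0.0607, 0.2117]
tcp_rot: [-3.127, 0.304, -0.0]
wrist_force: [-0.3, 0.5, -3.7]
gripper_width: 0.0113
grip_force: 68.4
```

drive_tool([
  [0.03,0,0,0,0,0],
  [0,0,0,0,0,0],
])

```text
time: 9.75
position: [0.536, -0.0614, 0.2118]
tcp_rot: [3.126, -0.304, 0.001]
wrist_force: [-0.5, 1.2, -3.5]
gripper_width: 0.011
grip_force: 68.5
```

drive_tool([
  [0.03,0,0,0,0,0],
  [0,0,0,0,0,0],
])

```text
time: 9.95
position: [0.5371, -0.0615, 0.2118]
tcp_rot: [3.127, -0.304, 0.001]
wrist_force: [0.5, -0.4, -3.6]
gripper_width: 0.0112
grip_force: 68.5
```

drive_tool([
  [0.03,0,0,0,0,0],
  [0,0,0,0,0,0],
])

```text
time: 10.15
position: [0.5383, -0.0615, 0.2118]
tcp_rot: [3.127, -0.304, 0.0]
wrist_force: [0.1, -0.9, -4.0]
gripper_width: 0.0112
grip_force: 68.5
```

```bash
python3 - <<'E'
from h import *
go([.536,-.061,.2114],-.194)
from station import read_camera
c=read_camera("scene");pickle.dump(c,open("p4.pkl","wb"))
cv2.imwrite("pics/s4.png",cv2.resize(c["pixels"][190:310,260:370],None,fx=5,fy=5,interpolation=cv2.INTER_CUBIC)[:,:,::-1])
E
```

```text
t 10.15 pos [ 0.5383 -0.0615  0.2118] turn [ 0.    -0.004  0.002] shift after turn [-0.058 -0.003  0.009] F [ 0.1 -0.9 -4. ] [ 0.03 -0.01  0.02] w 0.011219745880769951 68.54364037513733
```

View pics/s4.png

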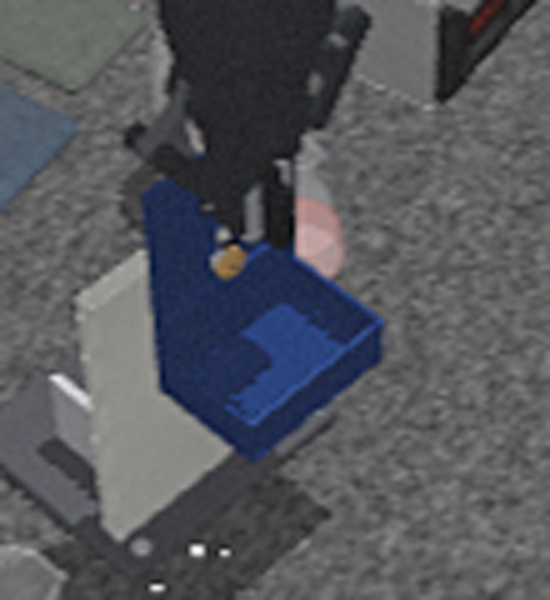

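The brass head at (229,262) is inside the keyhole, with nothing touching. I'll keep going in small steps until the plate meets the panel.

drive_tool([
  [0.02,0,0,0,0,0],
  [0,0,0,0,0,0],
])

```text
time: 10.4
position: [0.5386, -0.0615, 0.2116]
tcp_rot: [-3.127, 0.304, 0.001]
wrist_force: [-0.7, 0.8, -3.1]
gripper_width: 0.0111
grip_force: 68.6
```

drive_tool([
  [0.02,0,0,0,0,0],
  [0,0,0,0,0,0],
])

```text
time: 10.6
position: [0.5388, -0.0615, 0.2115]
tcp_rot: [-3.127, 0.304, 0.003]
wrist_force: [-3.5, 1.0, -0.7]
gripper_width: 0.0106
grip_force: 68.9
```

drive_tool([
  [0.02,0,0,0,0,0],
  [0,0,0,0,0,0],
])

```text
time: 10.8
position: [0.5389, -0.0615, 0.2113]
tcp_rot: [-3.127, 0.304, 0.005]
wrist_force: [-5.5, 1.3, -0.2]
gripper_width: 0.0112
grip_force: 69.1
```

drive_tool([
  [0.02,0,0,0,0,0],
  [0,0,0,0,0,0],
])

```text
time: 11.0
position: [0.539, -0.0616, 0.2112]
tcp_rot: [3.127, -0.304, -0.007]
wrist_force: [-7.0, 2.0, 1.2]
gripper_width: 0.0107
grip_force: 69.2
```

drive_tool([
  [-0.05,0,0,0,0,0],
  [0,0,0.05,0,0,0],
  [0,0,0,0,0,0],
])

```text
time: 11.3
position: [0.5388, -0.0616, 0.2094]
tcp_rot: [3.127, -0.304, -0.001]
wrist_force: [-2.7, 1.5, -3.6]
gripper_width: 0.0111
grip_force: 68.6
```

drive_tool([
  [0,0,0.05,0,0,0],
  [0,0,0,0,0,0],
])

```text
time: 11.5
position: [0.5388, -0.0617, 0.2073]
tcp_rot: [3.127, -0.304, -0.002]
wrist_force: [-5.1, 1.2, -3.0]
gripper_width: 0.0109
grip_force: 68.6
```

drive_tool([
  [0,0,0.05,0,0,0],
  [0,0,0,0,0,0],
])

```text
time: 11.7
position: [0.5388, -0.0617, 0.2054]
tcp_rot: [3.127, -0.304, -0.001]
wrist_force: [-3.7, 0.2, -2.5]
gripper_width: 0.0108
grip_force: 68.6
```

```bash
python3 - <<'E'
from h import *
go([.539,-.0616,.1919],-.194)
E
```

```text
t 11.7 pos [ 0.5388 -0.0617  0.2054] turn [0.001 0.011 0.002] shift after turn [ 0.004 -0.003  0.338] F [-3.7  0.2 -2.5] [ 0.19  1.03 -0.21] w 0.010809712374749373 68.60890030860901
```

drive_tool([
  [0,0,0.05,0,0,0],
  [0,0,0,0,0,0],
])

```text
time: 11.9
position: [0.5389, -0.0615, 0.2036]
tcp_rot: [-3.127, 0.304, 0.001]
wrist_force: [-5.1, 1.0, -2.3]
gripper_width: 0.0108
grip_force: 68.8
```

drive_tool([
  [0,0,0.05,0,0,0],
  [0,0,0,0,0,0],
])

```text
time: 12.1
position: [0.5389, -0.0612, 0.2017]
tcp_rot: [-3.126, 0.304, 0.001]
wrist_force: [-5.1, 1.3, -2.6]
gripper_width: 0.0113
grip_force: 68.9
```

drive_tool([
  [0,0,0.05,0,0,0],
  [0,0,0,0,0,0],
])

```text
time: 12.3
position: [0.5389, -0.0612, 0.1996]
tcp_rot: [-3.126, 0.303, 0.001]
wrist_force: [-5.4, 1.4, -1.9]
gripper_width: 0.0112
grip_force: 68.8
```

drive_tool([
  [0,0,0.05,0,0,0],
  [0,0,0,0,0,0],
])

```text
time: 12.5
position: [0.5389, -0.0611, 0.1976]
tcp_rot: [-3.126, 0.303, 0.001]
wrist_force: [-4.6, 2.5, -1.8]
gripper_width: 0.011
grip_force: 68.8
```

drive_tool([
  [0,-0.02,0.05,0,0,0],
  [0,0,0,0,0,0],
])

```text
time: 12.7
position: [0.539, -0.0608, 0.1955]
tcp_rot: [3.127, -0.304, -0.002]
wrist_force: [-4.7, 0.3, -2.5]
gripper_width: 0.011
grip_force: 68.7
```

drive_tool([
  [0,0,0.05,0,0,0],
  [0,0,0,0,0,0],
])

```text
time: 12.9
position: [0.5389, -0.0608, 0.1935]
tcp_rot: [-3.127, 0.304, 0.002]
wrist_force: [-5.5, 1.4, -2.1]
gripper_width: 0.0113
grip_force: 68.7
```

drive_tool([
  [0,0,0.03,0,0,0],
  [0,0,0,0,0,0],
])

```text
time: 13.1
position: [0.539, -0.0606, 0.1926]
tcp_rot: [-3.127, 0.304, 0.001]
wrist_force: [-5.8, 1.9, -1.0]
gripper_width: 0.011
grip_force: 69.1
```

drive_tool([
  [0,0,0.02,0,0,0],
  [0,0,0,0,0,0],
])

```text
time: 13.3
position: [0.539, -0.0605, 0.1923]
tcp_rot: [3.127, -0.304, -0.001]
wrist_force: [-6.6, 1.1, 3.3]
gripper_width: 0.0112
grip_force: 69.7
```

drive_tool([
  [0,0,0.02,0,0,0],
  [0,0,0,0,0,0],
])

```text
time: 13.5
position: [0.5391, -0.0605, 0.1921]
tcp_rot: [3.127, -0.304, -0.001]
wrist_force: [-9.6, 2.5, 8.5]
gripper_width: 0.0112
grip_force: 70.3
```

```bash
python3 - <<'E'
from h import *
go([.539,-.0616,.1919],-.194)
from station import read_camera
c=read_camera("scene")
cv2.imwrite("pics/s5.png",cv2.resize(c["pixels"][190:310,260:370],None,fx=5,fy=5,interpolation=cv2.INTER_CUBIC)[:,:,::-1])
E
```

```text
t 13.5 pos [ 0.5391 -0.0605  0.1921] turn [0.005 0.006 0.002] shift after turn [0.004 0.028 0.005] F [-9.6  2.5  8.5] [ 0.41  2.02 -0.31] w 0.011248559625419565 70.33698678016663
```

View pics/s5.png

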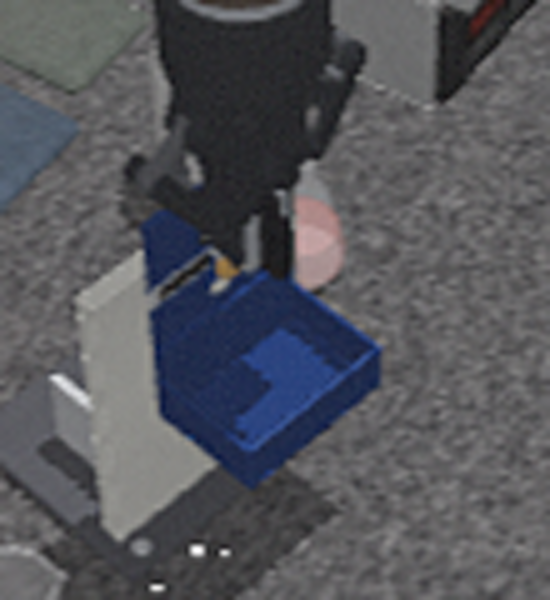

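The head is now at (228,268), high in the slot. There is also an odd white and black band from (150,300) to (215,260), so I'll check its depth before letting go.

```bash
python3 - <<'E'
from h import *
from station import read_camera
c=read_camera("scene");pickle.dump(c,open("p5.pkl","wb"));P=cloud(c)
a=-.194;ex=np.array([np.cos(a),np.sin(a)]);ey=np.array([-ex[1],ex[0]]);o=np.array([.5667,-.0552])
L=np.dstack([(P[...,:2]-o)@ex,(P[...,:2]-o)@ey,P[...,2]])
for u in (292,296,300):
    print(u)
    for v in range(230,262,2): print(v,c["pixels"][v,u],(L[v,u]*1000).round(1))
im=cv2.resize(c["pixels"][225:265,280:330],None,fx=14,fy=14,interpolation=cv2.INTER_NEAREST)
cv2.imwrite("pics/s6.png",im[:,:,::-1])
E
```

```text
292
230 [35 36 36] [-35.8  51.8 280.1]
232 [32 47 87] [ -1.1  23.8 224.5]
234 [32 45 76] [ -4.9  27.3 223.5]
236 [34 45 76] [ -3.8  27.  215.7]
238 [32 40 73] [ -5.   28.4 210.9]
240 [33 43 74] [ -2.6  26.9 200.9]
242 [33 46 76] [ -4.3  28.8 196.8]
244 [31 41 73] [ -2.9  28.2 188.3]
246 [62 71 94] [ -0.4  26.7 177.9]
248 [55 54 54] [ -0.7  27.4 171.6]
250 [58 65 88] [  1.7  26.  161.1]
252 [28 41 74] [  4.1  24.6 150.6]
254 [29 39 73] [  3.6  25.5 144.3]
256 [29 40 72] [-1.000e-01  2.900e+01  1.431e+02]
258 [27 41 74] [ -1.5  30.7 138.3]
260 [35 47 84] [ -2.8  32.3 133.3]
296
230 [38 40 42] [-37.6  42.3 274. ]
232 [33 36 38] [-37.7  42.9 268.1]
234 [37 44 74] [ -3.3  14.3 211.9]
236 [31 42 75] [ -4.4  15.7 207. ]
238 [31 43 74] [ -3.9  15.8 199.8]
240 [31 43 75] [ -4.8  17.  194.5]
242 [29 42 73] [ -2.3  15.3 184.1]
244 [63 65 65] [ -0.5  14.2 174.6]
246 [63 62 58] [  0.6  13.8 166.1]
248 [26 40 76] [  0.9  14.1 158.9]
250 [33 44 77] [  0.5  14.8 152.5]
252 [31 43 76] [ -0.5  16.1 147.1]
254 [28 40 72] [  0.5  15.8 138.6]
256 [35 47 85] [ -1.8  18.2 135.1]
258 [31 43 76] [ -3.7  20.3 131. ]
260 [36 47 76] [ -3.   20.2 122.8]
300
230 [40 38 41] [-39.3  32.7 267.6]
232 [38 38 42] [-36.9  30.9 257.9]
234 [41 40 43] [-36.9  31.3 251.8]
236 [32 31 38] [-36.7  31.6 245.3]
238 [28 31 33] [ -7.1   6.5 194.8]
240 [62 71 97] [ -0.2   0.9 177.6]
242 [27 22 22] [ -1.    2.1 172.1]
244 [47 55 78] [  0.4   1.2 163. ]
246 [26 39 74] [  0.5   1.6 155.9]
248 [28 38 70] [ -2.    4.1 152.8]
250 [35 45 76] [  1.4   1.7 140.5]
252 [33 47 79] [ 4.000e+00 -1.000e-01  1.293e+02]
254 [32 47 82] [ -3.9   7.1 134.7]
256 [28 41 73] [ -2.3   6.2 125. ]
258 [32 42 76] [ -4.7   8.6 121.5]
260 [32 45 76] [ -3.8   8.3 112.8]
```

View pics/s6.png

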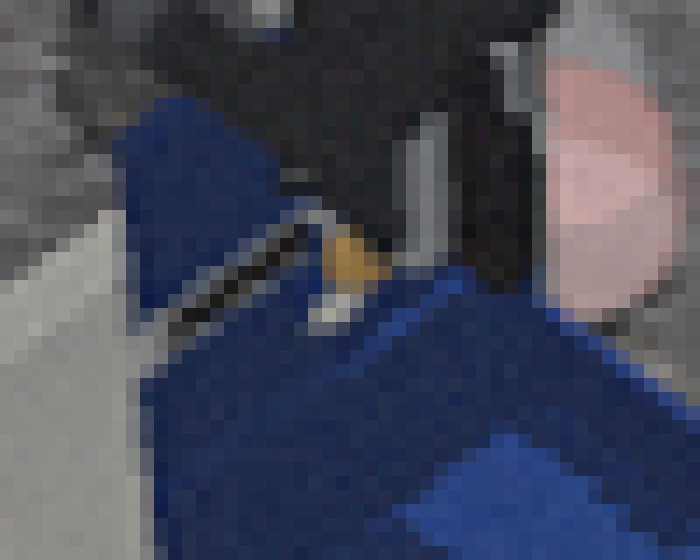

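```bash
python3 - <<'E'
from h import *
A=pickle.load(open("p4.pkl","rb"))["pixels"][:,:,::-1];B=pickle.load(open("p5.pkl","rb"))["pixels"][:,:,::-1];S=pickle.load(open("scene.pkl","rb"))["pixels"][:,:,::-1]
f=lambda im:cv2.resize(cv2.convertScaleAbs(im,alpha=1.7),None,fx=8,fy=8,interpolation=cv2.INTER_NEAREST)
z=np.hstack([f(A[220:275,285:318]),f(B[220:275,285:318]),f(S[205:260,342:375])])
cv2.imwrite("pics/s7.png",z)
E
```

```text
(no output)
```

View pics/s7.png

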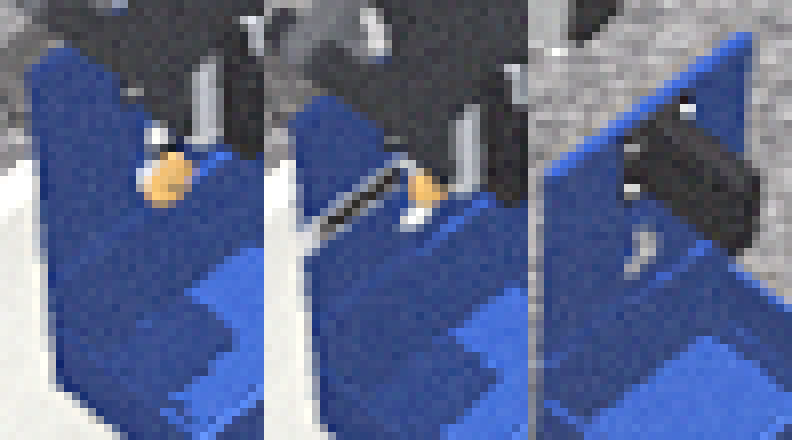

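The third panel shows the caddy plate was solid at the start. The band lies on the panel's slot line and the measured poses match home to within 0.5 mm, so I take it as a picture effect. I'll ease the preload and let go.

drive_tool([
  [-0.04,0,-0.02,0,0,0],
  [0,0,0,0,0,0],
])

```text
time: 13.8
position: [0.5388, -0.0605, 0.1923]
tcp_rot: [-3.127, 0.303, -0.004]
wrist_force: [-2.1, 0.6, -0.5]
gripper_width: 0.0106
grip_force: 69.1
```

drive_tool([
  [-0.01,0,-0.01,0,0,0],
  [0,0,0,0,0,0],
], newtons=30)

```text
time: 14.0
position: [0.5385, -0.0605, 0.1924]
tcp_rot: [-3.127, 0.303, -0.003]
wrist_force: [1.1, 1.4, -2.4]
gripper_width: 0.011
grip_force: 68.6
```

```bash
python3 - <<'E'
from h import *
go([.539,-.0606,.192],-.194)
E
```

```text
t 14.0 pos [ 0.5385 -0.0605  0.1924] turn [-0.005 -0.025  0.006] shift after turn [ 0.013 -0.     0.01 ] F [ 1.1  1.4 -2.4] [ 0.16 -0.07  0.03] w 0.011029484590749676 68.60640048980713
```

drive_tool([
  [0,0,0,0,0,0],
  [0,0,0,0,0,0],
  [0,0,0,0,0,0],
  [0,0,0,0,0,0],
], fingers=0.7)

```text
time: 14.4
position: [0.5377, -0.0606, 0.1923]
tcp_rot: [3.127, -0.304, 0.001]
wrist_force: [0.1, -0.4, -0.3]
gripper_width: 0.0256
grip_force: 0.0
```

drive_tool([
  [0,0,0,0,0,0],
  [0,0,-0.1,0,0,0],
  [0,0,-0.2,0,0,0],
  [0,0,-0.2,0,0,0],
  [0,0,-0.3,0,0,0],
], fingers=0.5)

```text
time: 14.9
position: [0.5373, -0.0605, 0.2248]
tcp_rot: [-3.127, 0.304, 0.0]
wrist_force: [0.4, -0.1, -0.1]
gripper_width: 0.0425
grip_force: 0.0
```

drive_tool([
  [0,0,-0.5,0,0,0],
  [0,0,-0.7,0,0,0],
  [0,0,-0.7,0,0,0],
  [0,0,-0.4,0,0,0],
  [0,0,0,0,0,0],
])

```text
time: 15.4
position: [0.5392, -0.0603, 0.3199]
tcp_rot: [3.126, -0.303, 0.01]
wrist_force: [0.7, 0.4, -0.1]
gripper_width: 0.0422
grip_force: 0.0
```

drive_tool([
  [-0.7,0,0,0,0,0],
  [-0.7,0,0,0,0,0],
  [-0.4,0,0,0,0,0],
  [0,0,0,0,0,0],
  [0,0,0,0,0,0],
])

```text
time: 15.9
position: [0.4669, -0.0469, 0.3161]
tcp_rot: [3.126, -0.304, 0.001]
wrist_force: [0.9, -0.2, 1.0]
gripper_width: 0.0428
grip_force: 0.0
```

```bash
python3 - <<'E'
from h import *
from station import read_camera
go([.539,-.0606,.192],-.194)
c=read_camera("scene");pickle.dump(c,open("p6.pkl","wb"))
B=pickle.load(open("p5.pkl","rb"))
P=cloud(c)
a=-.194;ex=np.array([np.cos(a),np.sin(a)]);ey=np.array([-ex[1],ex[0]]);o=np.array([.5667,-.0552])
L=np.dstack([(P[...,:2]-o)@ex,(P[...,:2]-o)@ey,P[...,2]])
r,g,b=[c["pixels"][...,i].astype(int) for i in range(3)]
bl=(b>1.4*r)&(b>1.25*g)&(b>35)&(abs(L[...,0]+.035)<.06)&(abs(L[...,1])<.08)&(L[...,2]>.06)
print("blue",bl.sum(),np.percentile(L[bl],[1,50,99],axis=0).round(3).tolist())
f=bl&(L[...,2]>.13)&(L[...,0]>-.03);F=L[f]
for _ in range(5):
    A=np.c_[F[:,1:]-[0,.17],np.ones(len(F))];k=np.linalg.lstsq(A,F[:,0],rcond=None)[0];e=F[:,0]-A@k;F=F[abs(e)<2*e.std()]
print("plate front",k.round(4),len(F))
# tray edge image shift since before release
t=lambda im:cv2.cvtColor(im,cv2.COLOR_RGB2GRAY)[255:290,285:340].astype(np.float32)
print("tray shift px",cv2.phaseCorrelate(t(B["pixels"]),t(c["pixels"])))
S=pickle.load(open("scene.pkl","rb"))
for n,(y0,y1,x0,x1) in dict(bottle=(210,245,382,402),flask=(225,245,318,330),beaker=(298,330,250,272)).items():
    print(n,np.abs(S["pixels"][y0:y1,x0:x1].astype(int)-c["pixels"][y0:y1,x0:x1]).mean().round(1))
E
```

```text
t 15.9 pos [ 0.4669 -0.0469  0.3161] turn [ 0.006 -0.007  0.   ] shift after turn [ 1.836 -0.011  3.103] F [ 0.9 -0.2  1. ] [-0.04 -0.01 -0.02] w 0.0428149880041102 0.0
blue 1686 [[-0.066, -0.052, 0.085], [-0.007, -0.003, 0.109], [0.002, 0.038, 0.226]]
plate front [ 0.0108 -0.0722 -0.0018] 452
tray shift px ((-0.08955063461738888, 0.19395273020336035), 0.9878263968008536)
bottle 3.4
flask 9.6
beaker 4.3
```

```bash
python3 -c "
from station import manip
print(manip.hand_in())"
```

```text
the job is handed in; nothing more can be done
None
```

The blue caddy is hanging on the brass screw and the job is handed in at about 16 s of the 56 s allowed. Wrist force peaked at about 13 N, the neck stopped within about 0.5 mm of fully home, and the caddy stayed put when released. I left one thing unexplained: in the held views a strip of the panel showed through the plate along the screw slot, which I took to be a picture effect. For the beaker, flask and bottle I only compared before and after pictures, and the flask area differed more than the others (I put that down to shadow).

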